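# Stand the gas cylinder up in its dock and lock it in

### The arm

A 7-joint arm with a two-finger parallel gripper is mounted at the origin on the work surface. World frame = base frame: x ahead of the robot, y to its left, z up, the work surface at z = 0. Lengths are in m, angles in rad, forces in N, time in s.
With the tool pointing down it reaches from about 0.425 to 0.875 m from the base axis. Payload 9.9 kg.
Tool frame: the origin (TCP) lies midway between the tips of the shut fingers; the grasp point (between the pads) lies 19 mm behind it (grasp_offset is the distance from the TCP to the grasp point, in m); z points along the fingers, y is the line along which they close (so a half turn about z gives the same grasp; the last joint's range is limited). The gripper opens to 85 mm and grips with 20 to 120 N. Pads are 22 mm wide; open, the fingers measure 114 mm over their backs; the gripper's body (76 mm by 85 mm) begins 54 mm behind the grasp point. The pads swing forward as they close: fully open they stand 13 mm farther back than shut.
Start: joints at [1.228, 0.576, 0.025, 1.437, -0.015, 1.129, -0.057], TCP at [0.173, -0.653, 0.192] pointing down, gripper open.
Joint ranges: [-2.76, 2.76], [-0.34, 2.15], [-1.52, 1.57], [0.19, 2.46], [-1.09, 4.23], [0.17, 1.99], [-2.82, 2.82]. Speed limits (rad/s): [2.22, 2.22, 3.01, 3.01, 3.14, 3.14, 3.14].

### API

Orientations are given as a unit quaternion [w, x, y, z].
In Python, from station import * gives the robot as it stands.
- The arm moves only by the tool drive_tool, never from a script. Its argument "rows" is one flat list of numbers, 7 for each row, row after row: the turn, a rotation vector about the tool's x, y, z in units of 30 degrees (1.0 is 30 degrees), then the shift along the tool's x, y, z in units of 25 cm (1.0 is 25 cm), then the opening, from 0 (shut) to 1 (fully open). In form: [rx, ry, rz, dx, dy, dz, hand, rx, ry, rz, dx, dy, dz, hand, ...]. A call has 1 to 12 rows; each row is the pose to reach, as a shift and turn from the pose commanded when the call began, along the tool's axes at that moment; what a row does not reach only later rows make up. A row lasts 1/8 s, in which the tool goes at most 62.5 mm and 10.7 degrees, less where a joint would pass 70% of its speed; a pose out of reach is approached as far as the arm can. A call with a number of a shift or a turn outside -1 to 1 is refused whole. A call with a gripper value outside its range is refused whole. The fingers move at their own pace and stop on an object; the grip force is fixed at half the most. Time passes only in rows, so rows that repeat a pose let the fingers close. It gives the time, the measured TCP pose, the force, the opening and the grip force at its end, in the units of the state.
- read_state(): the state, without advancing time (a new reading comes with each control period).
- grab_frame(name): name is "side" or "top"; returns the picture (400x640x3 uint8, red, green, blue); there is no depth.
- get_calibration(name): a dict with "intrinsics" (3x3 intrinsics, pixels), "k1" (the pictures are not rectified: a ray, as slopes to the right and down, at radius r is drawn at 1 + k1 r^2 times it, then the intrinsics apply), "extrinsics" (4x4, takes a point from world to camera coordinates). Camera axes: x right, y down, z forward; pixel columns grow to the right and rows downward; lengths in m; the calibration is good to about 2 mm. A picture is of the moment at which its call begins. get_calibration takes no time and is no camera call.
- job_done(): hands the job in; it is judged then, once.
The state is a dict: "clock": time; "joints": joint angles; "qd": joint speeds; "effort": joint torques, N m; "tool_pos": TCP position; "tool_rot": TCP orientation; "ft_force": force on the tool from outside, world axes, zero at the start; "torque": the same for the moment, N m; "finger_gap": finger opening in m; "gripper_force": force on a finger pad.
Only numpy, scipy, OpenCV 4.12 (cv2) and the standard library are available. Lean on these libraries where they do the work, as an engineer would, in place of code of your own. Each camera call takes 0.05 s, during which the arm holds its last target. There are 200 camera calls.

### The job

Bring the lying green gas cylinder foot first in between the cheeks of the dock, butt its foot against the red stop and tip it up by lifting the other end, the foot kept braced on the stop, until it stands upright on the bench close up to the stop. Then take the yellow keeper plate from its stand and press its ears down into the sprung slots, grip fin facing outwards, until the plate is fully home. Leave the phone, multimeter, flux jar, solder spool, screwdriver and cleaner bottle where they are.

Things in the scene. Friction and masses are not known exactly. Their poses are not given: they have to be found in the camera images.
- cylinder: Green gas cylinder, black foot band, white stripe, brass valve; 0.3 to 0.6 kg, free to roll. Round body 50 mm in diameter, 152 mm long, then a valve stem 22 mm in diameter, 23 mm long; 175 mm in all. Origin on its axis at mid-length, 87.5 mm from the foot face; x runs along it from foot to valve. Centre of mass about 10 mm from the origin, on the foot side. Starts lying on the bench, axis 25 mm up.
- cylinder_foot (a point): Centre of the cylinder's flat foot face (black end).
- cylinder_valve (a point): Tip of the brass valve, on the cylinder's axis.
- dock: Fixed grey cylinder dock: two parallel cheeks, no floor (the cylinder stands on the bench). Origin on the bench, on the midline at the open end; x points in towards the red stop, y across, z up. Cheeks: x = 0 to 92 mm, 70 mm high, 64 mm apart inside, 16 mm thick (outer faces y = +-48 mm), with flanges 4 mm high out to y = +-66 mm. Near the open end each has an upright slot in its inner face.
- stop_face (a point): On the dock: foot of the red stop's face, on the midline at bench level, dock x = 80 mm. The stop closes the far end between the cheeks; it is 60 mm high.
- slot_mid (a point): On the dock: midway between the two slots at the height of their floors (8 mm), dock x = 20 mm. The seated plate's origin belongs here, the plate's axes along the dock's, its ears held against the slots' far walls by the springs. An upright cylinder touching the stop leaves 6 mm behind the seated plate.
- slot_left (a point): Middle of the mouth of the slot in the +y cheek, 70 mm above the bench. Both slots are open at the top and to the inside, 14 mm long in dock x (10 to 24 mm), 10 mm deep (from y = 32 to 42 mm).
- slot_right (a point): The same for the -y cheek. In each slot a steel leaf spring stands at the near wall: from 57 mm height it slopes in, to leave 5.5 mm to the far wall below 36 mm height. It gives way at about 1 N per mm, so the 8 mm ears must be pressed down past it (some 5 to 15 N in all).
- plate: Yellow keeper plate, upright, 0.16 kg: 8 mm thick (x), 60 mm wide (y), 100 mm high (z); bare aluminium ears make it 77 mm wide over its lowest 45 mm. Origin at the centre of its lower edge. On its -x face near the top a black grip fin: 12 mm wide (y), from 80 to 102 mm above the lower edge, x from -4 to -48 mm. Starts upright in the stand, lower edge 8 mm above the bench; lifts straight out.
- plate_fin (a point): Grip point at the middle of the fin: 28 mm from the plate's mid-plane on its -x side, 91 mm above the lower edge.
- stand: Fixed stand of the plate: black foot 56 x 76 mm with two grey ribs 60 mm long and 48 mm high, 9.6 mm apart, holding the plate's lower edge. Origin on the bench under its middle; axes as the plate's at the start.
- driver_rack: Fixed wooden screwdriver rack, 46 (x) x 100 (y) mm, 123 mm high to the handles' tops. Origin at the centre of its underside.
- phone: Bystander: open phone lying flat, 148 (x) x 72 (y) x 8 mm; origin at the centre of its underside.
- multimeter: Bystander: orange multimeter lying flat, 150 (x) x 78 (y) x 36 mm; origin at the centre of its underside.
- flux_jar: Bystander: jar 48 mm in diameter, 55 mm high; origin at the centre of its underside.
- solder_spool: Bystander: metal solder spool standing on its flange, 58 mm in diameter, 45 mm high; origin at the centre of its underside.
- driver: Bystander: red screwdriver lying on the bench, 160 mm long; x axis along it.
- cleaner: Bystander: white cleaner bottle with red cap, standing, 54 mm in diameter, 140 mm high; origin at the centre of its underside.
Not all that is in view belongs to the job. Leave any pink look-alike of the plate alone.

How it is judged:
On the way, in this order (a step that is already met when the one before it is completed fails the run):
1. the cylinder is being raised, leaning 25 to 65 degrees from vertical, valve end up, its foot low between the cheeks and pressing on the red stop (angle between cylinder's own x axis and vertical between 0.44 and 1.13 rad and height (world z) of cylinder_foot below 0.035 m and x of cylinder_foot in the frame of dock above 0.045 m and contact force between cylinder and stop above 0.1 N and y of cylinder_foot in the frame of dock between -0.012 and 0.012 m), for 0.1 s.
2. the cylinder stands upright on the bench in the dock, close to the stop (angle between cylinder's own x axis and vertical below 0.06 rad and x of cylinder_foot in the frame of dock between 0.045 and 0.062 m and height (world z) of cylinder_foot below 0.005 m and y of cylinder_foot in the frame of dock between -0.012 and 0.012 m), for 0.3 s.
At the end, for the whole second after the job is handed in: Cylinder standing on the bench, valve up, within 0.06 rad of vertical, foot within 10 mm of touching the stop, within 12 mm of the midline; plate in both slots, fin outwards, lower edge within 2.5 mm of the slot floors, within 0.06 rad of upright; both released and at rest (all of step 2 and z of plate in the frame of dock below 0.0105 m and x of plate in the frame of dock between 0.014 and 0.025 m and y of plate in the frame of dock between -0.006 and 0.006 m and angle between plate's own z axis and vertical below 0.06 rad and angle between the x axis of plate and the x axis of dock, either way round below 0.1 rad and x of plate_fin in the frame of dock below 0.01 m and linear speed of each of cylinder, plate below 0.02 m/s).
It fails at once if the phone, multimeter, flux jar, solder spool, screwdriver or cleaner bottle is moved by more than 20 mm (distance of any of phone, multimeter, flux_jar, solder_spool, driver, cleaner from where it was at the start of the episode above 0.02 m).
It also fails if it takes over 72 s, if anything falls off the work surface, if the arm or the gripper's body presses on something with over 40 N, if the wrist force passes 120 N, or if a joint passes its speed limit or range.

## Working session

There is one attempt and no reset: what is moved stays moved. The work goes in short steps, Python scripts to look and compute and a tool call to move; the robot and the scene stay as the last step left them, time stands still between calls to the robot, and variables do not carry over. Pictures are saved under pics/ and viewed, at most 10 in all, crops included, and the job is handed in when it is done.

Besides the shell and the picture viewer there is one more tool, called by a JSON object that holds its "op" and its "data", one argument or row to a line. drive_tool: Moves the arm, as the interface text tells. Its arguments: {"type":"object","properties":{"rows":{"type":"array","items":{"type":"number"}}},"required":["rows"]}

```bash
mkdir -p pics && cat > h.py <<'E'
from station import *
import numpy as np, cv2
from scipy.spatial.transform import Rotation as R
def save(n,f): 
    im=grab_frame(n); cv2.imwrite(f,im[:,:,::-1]); return im
def ray(n,u,v):
    c=get_calibration(n);K=np.array(c["intrinsics"]);E=np.array(c["extrinsics"]);k=c["k1"]
    d=np.array([(u-K[0,2])/K[0,0],(v-K[1,2])/K[1,1]]);p=d.copy()
    for _ in range(20): p=d/(1+k*(p@p))
    r=E[:3,:3].T@np.array([p[0],p[1],1]); return -E[:3,:3].T@E[:3,3],r/np.linalg.norm(r)
def onz(n,u,v,z):
    o,d=ray(n,u,v); return o+d*(z-o[2])/d[2]
def proj(n,P):
    c=get_calibration(n);K=np.array(c["intrinsics"]);E=np.array(c["extrinsics"])
    q=E[:3,:3]@np.array(P)+E[:3,3];s=q[:2]/q[2];s=s*(1+c["k1"]*(s@s));return K[:2,:2]@s+K[:2,2]
def tool():
    s=read_state();q=np.array(s["tool_rot"]);return np.array(s["tool_pos"]),R.from_quat(q[[1,2,3,0]])
E
python3 - <<'E'
from h import *
a=save("top","pics/t0.png");b=save("side","pics/s0.png")
for n in("top","side"): print(n,ray(n,320,200))
p,r=tool();print(p,r.as_matrix().round(3),read_state()["finger_gap"])
E
```

```text
top (array([0.2766043 , 0.07195313, 1.13674338]), array([ 0.20807176, -0.01695044, -0.97796668]))
side (array([0.30139506, 0.90459313, 0.58552142]), array([ 0.17123972, -0.8541441 , -0.49103444]))
[ 0.17263919 -0.65206985  0.1909248 ] [[ 0.967  0.256 -0.   ]
 [ 0.256 -0.967  0.001]
 [-0.    -0.001 -1.   ]] 0.08528986261975288
```

View pics/t0.png

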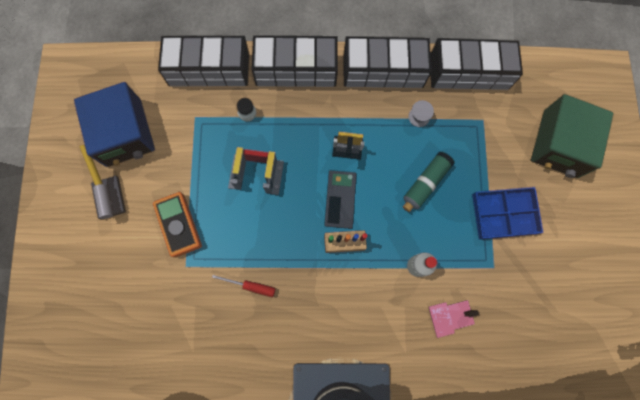

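View pics/s0.png

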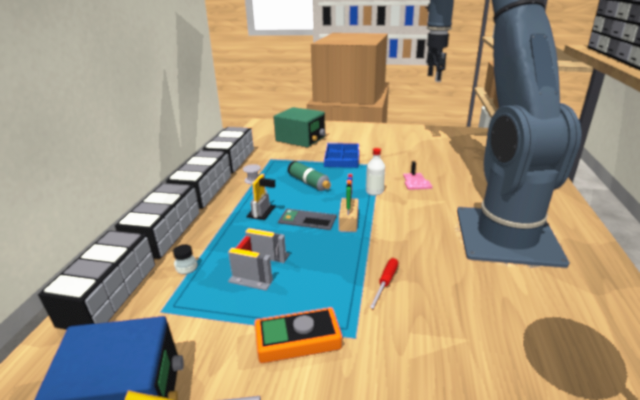

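Both views show the green cylinder with its black foot at top-view (447,158) and brass valve at (408,207). The dock's yellow cheek tops are at (237,168) and (270,171), with the red stop at (258,156), so the dock opens towards the robot. The plate stands at (348,140) with its fin at about (350,150).

```bash
cat > m.py <<'E'
from h import *
im=cv2.imread("pics/t0.png");hsv=cv2.cvtColor(im,cv2.COLOR_BGR2HSV)
def blobs(lo,hi,roi,z,minA=15):
    x0,y0,x1,y1=roi;m=np.zeros(im.shape[:2],np.uint8)
    m[y0:y1,x0:x1]=cv2.inRange(hsv,lo,hi)[y0:y1,x0:x1]
    for c in cv2.findContours(m,0,2)[0]:
        if cv2.contourArea(c)<minA: continue
        r=cv2.minAreaRect(c);b=cv2.boxPoints(r)
        w=np.array([onz("top",u,v,z)[:2] for u,v in b]);cw=onz("top",*r[0],z)
        print(z,"px",np.round(r[0],1),"ctr",(cw[:2]*1000).round(),"box",(w*1000).round().tolist())
print("dock");blobs((20,120,100),(35,255,255),(222,140,290,200),.07)
print("stop");blobs((0,130,60),(8,255,255),(222,140,290,200),.06);blobs((172,130,60),(180,255,255),(222,140,290,200),.06)
print("plate");blobs((20,120,100),(35,255,255),(325,120,375,165),.108)
print("green");blobs((65,60,30),(90,255,140),(395,140,465,220),.025)
print("white");blobs((0,0,140),(180,90,255),(410,165,445,200),.025,5)
print("brass");blobs((10,80,80),(35,255,255),(395,195,420,220),.025,5)
print("dark");blobs((0,0,0),(180,255,55),(395,140,465,220),.025,5)
print("fin");blobs((0,0,0),(180,255,50),(325,120,375,165),.11,5)
a=cv2.resize(im[120:220,215:375],None,fx=5,fy=5,interpolation=2);cv2.imwrite("pics/c0.png",a)
E
python3 m.py
```

```text
dock
0.07 px [268.9 164.5] ctr [592. 179.] box [[561.0, 191.0], [625.0, 182.0], [623.0, 168.0], [559.0, 176.0]]
0.07 px [237.5 160.1] ctr [603. 257.] box [[573.0, 268.0], [635.0, 259.0], [633.0, 246.0], [570.0, 254.0]]
stop
0.06 px [254.  153.2] ctr [624. 218.] box [[622.0, 244.0], [631.0, 243.0], [625.0, 193.0], [617.0, 193.0]]
0.06 px [255. 154.] ctr [622. 216.] box [[614.0, 243.0], [629.0, 243.0], [630.0, 188.0], [614.0, 188.0]]
plate
0.108 px [350.4 135. ] ctr [656. -18.] box [[656.0, 10.0], [665.0, 8.0], [656.0, -47.0], [647.0, -45.0]]
green
0.025 px [419.  192.1] ctr [ 535. -199.] box [[529.0, -164.0], [572.0, -198.0], [542.0, -234.0], [500.0, -200.0]]
0.025 px [437.1 168.7] ctr [ 598. -248.] box [[584.0, -207.0], [642.0, -254.0], [612.0, -290.0], [554.0, -243.0]]
white
0.025 px [426.8 181. ] ctr [ 565. -220.] box [[572.0, -200.0], [583.0, -208.0], [558.0, -240.0], [547.0, -232.0]]
brass
0.025 px [407.8 206.3] ctr [ 499. -169.] box [[499.0, -157.0], [511.0, -168.0], [498.0, -181.0], [487.0, -169.0]]
dark
0.025 px [446.4 158.5] ctr [ 625. -274.] box [[638.0, -252.0], [651.0, -269.0], [613.0, -296.0], [600.0, -280.0]]
fin
0.11 px [347.6 146.8] ctr [625. -11.] box [[605.0, 24.0], [654.0, 18.0], [646.0, -47.0], [597.0, -40.0]]
```

View pics/c0.png

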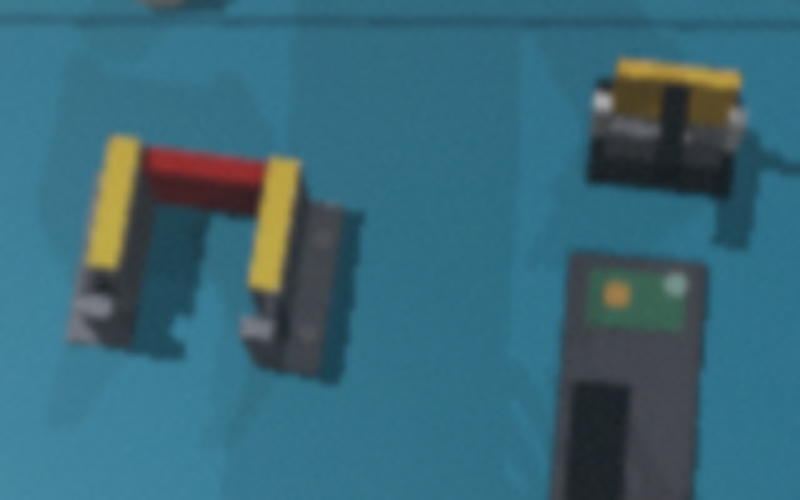

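```bash
cat >> h.py <<'E'
def rot(yaw,tau):  # deg; tool z tilted tau forward from down along yaw, y across
    y,t=np.radians([yaw,tau]);f=np.array([np.cos(y),np.sin(y),0]);d=np.array([0,0,-1.])
    z=f*np.sin(t)+d*np.cos(t);yy=np.cross(d,f);return R.from_matrix(np.c_[np.cross(yy,z),yy,z])
def rows(p,yaw,tau,n=1,frm=None):
    """relative moves (n equal calls) to TCP p (m)"""
    p0,r0=frm or tool();r1=rot(yaw,tau);rv=(r0.inv()*r1).as_rotvec()/n
    for k in range(n):
        rk=r0*R.from_rotvec(rv*k);s=rk.inv().apply((np.array(p)-p0)/n)
        print(k,(rv/np.radians(30)).round(3).tolist()+(s/.25).round(3).tolist(),"dur",round(max(np.degrees(np.linalg.norm(rv))/10.7,np.linalg.norm(s)/.0625),1))
    return np.array(p),r1
DX=np.array([.990,-.1405,0]);DY=np.array([.1405,.990,0]);D0=np.array([.5379,.2269,0])
def dock(x,y,z): return D0+DX*x+DY*y+np.array([0,0,z])
E
python3 - <<'E'
from h import *
print(onz("top",430,262,.14))
f=np.array([.78,-.625,0]);foot=np.array([.630,-.281,.025]);g=foot-f*.118
r=rot(-38.7,40);z=r.as_matrix()[:,2];t=g+z*.023;print("grasp tcp",g,t)
rows(t+[0,0,.13],-38.7,40,3)
E
```

```text
[ 0.3502521  -0.18937638  0.14      ]
grasp tcp [ 0.53796 -0.20725  0.025  ] [ 0.54949797 -0.21649366  0.00738098]
0 [-0.208, 0.412, 0.569, 0.634, -0.433, 0.072] dur 3.1
1 [-0.208, 0.412, 0.569, 0.455, -0.608, 0.133] dur 3.1
2 [-0.208, 0.412, 0.569, 0.224, -0.726, 0.134] dur 3.1
```

{"op": "drive_tool", "data": {
  "rows": [-0.21,0.41,0.57,0.63,-0.43,0.07,1,-0.21,0.41,0.57,0.63,-0.43,0.07,1,-0.21,0.41,0.57,0.63,-0.43,0.07,1,-0.21,0.41,0.57,0.63,-0.43,0.07,1]
}}

```text
clock: 0.6
tool_pos: [0.3006, -0.5036, 0.1739]
tool_rot: [0.039, 0.993, -0.017, 0.113]
ft_force: [-0.4, -0.7, 0.4]
finger_gap: 0.085
gripper_force: 0.0
```

{"op": "drive_tool", "data": {
  "rows": [-0.21,0.41,0.57,0.46,-0.61,0.13,1,-0.21,0.41,0.57,0.46,-0.61,0.13,1,-0.21,0.41,0.57,0.46,-0.61,0.13,1,-0.21,0.41,0.57,0.46,-0.61,0.13,1]
}}

```text
clock: 1.1
tool_pos: [0.4247, -0.362, 0.1569]
tool_rot: [0.079, 0.957, -0.169, 0.221]
ft_force: [0.6, -0.2, -0.2]
finger_gap: 0.0852
gripper_force: 0.0
```

{"op": "drive_tool", "data": {
  "rows": [-0.21,0.41,0.57,0.22,-0.73,0.13,1,-0.21,0.41,0.57,0.22,-0.73,0.13,1,-0.21,0.41,0.57,0.22,-0.73,0.13,1,-0.21,0.41,0.57,0.22,-0.73,0.13,1,-0.21,0.41,0.57,0.22,-0.73,0.13,1]
}}

```text
clock: 1.72
tool_pos: [0.5012, -0.2837, 0.1779]
tool_rot: [0.102, 0.921, -0.283, 0.248]
ft_force: [0.0, -0.8, -0.6]
finger_gap: 0.0856
gripper_force: 0.0
```

```bash
python3 - <<'E'
from h import *
p,r=tool();s=read_state();print(s["clock"],p.round(4),r.as_matrix().round(3).tolist(),np.round(s["joints"],2),s["ft_force"])
z=rot(-38.7,40).as_matrix()[:,2]
rows(np.array([.538,-.2072,.025])+z*.023+[0,0,.004],-38.7,40)
t=save("top","pics/t1.png");cv2.imwrite("pics/t1c.png",cv2.resize(t[120:290,360:490,::-1],None,fx=3.5,fy=3.5,interpolation=2))
E
```

```text
1.725 [ 0.5012 -0.2837  0.1779] [[0.717, -0.572, 0.399], [-0.471, -0.819, -0.328], [0.514, 0.047, -0.856]] [-0.38  0.36  0.92  2.29 -1.03  0.17 -0.76] [ 0.04389791 -0.75360166 -0.58841842]
0 [0.001, 0.297, 0.154, -0.331, -0.363, 0.559] dur 3.0
```

View pics/t1c.png

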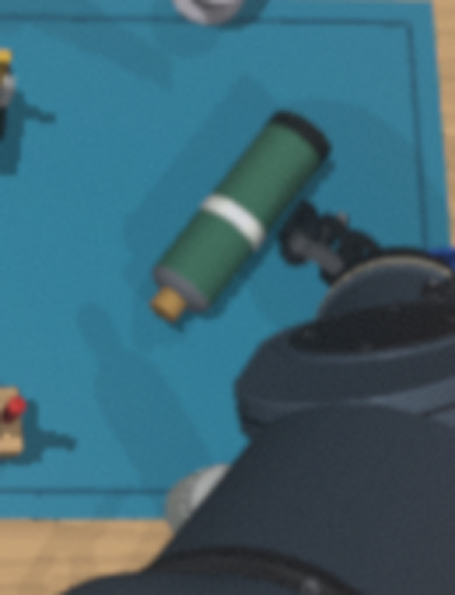

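The crop shows the cylinder undisturbed, foot at upper right and valve at lower left, with the fingers right of it. The arm stopped at joint 6's limit (31° tilt), so I'll use a 15° tilt instead.

```bash
python3 - <<'E'
from h import *
z=rot(-38.7,15).as_matrix()[:,2];g=np.array([.5286,-.1998,.030])+z*.023
print(g);fr=rows(g+[0,0,.11],-38.7,15,1);rows(g,-38.7,15,1,fr)
E
```

```text
[ 0.53324578 -0.20352197  0.00778371]
0 [0.024, -0.535, 0.17, -0.179, -0.309, 0.154] dur 1.6
0 [0.0, 0.0, 0.0, -0.114, 0.0, 0.425] dur 1.8
```

{"op": "drive_tool", "data": {
  "rows": [0.024,-0.535,0.17,-0.18,-0.31,0.154,1,0.024,-0.535,0.17,-0.18,-0.31,0.154,1,0.024,-0.535,0.17,-0.18,-0.31,0.154,1,0.024,-0.535,0.17,-0.18,-0.31,0.154,1]
}}

```text
clock: 2.28
tool_pos: [0.5271, -0.2125, 0.1172]
tool_rot: [0.045, 0.934, -0.333, 0.122]
ft_force: [-0.1, -0.7, -0.6]
finger_gap: 0.0853
gripper_force: 0.0
```

```bash
python3 - <<'E'
from h import *
z=rot(-38.7,15).as_matrix()[:,2];g=np.array([.5286,-.1998,.030])+z*.023
print(tool()[0],tool()[1].as_matrix().round(3).tolist(),np.round(read_state()["joints"],2))
rows(g,-38.7,15,1)
E
```

```text
[ 0.52711697 -0.21248114  0.11720473] [[0.749, -0.632, 0.198], [-0.61, -0.775, -0.165], [0.258, 0.003, -0.966]] [-0.47  0.65  1.11  2.1  -0.94  0.65 -1.03]
0 [0.01, 0.001, -0.016, -0.117, -0.044, 0.422] dur 1.8
```

{"op": "drive_tool", "data": {
  "rows": [0.01,0,-0.016,-0.06,-0.03,0.2,1,0.01,0,-0.016,-0.117,-0.044,0.36,1,0.01,0,-0.016,-0.117,-0.044,0.422,1,0.01,0,-0.016,-0.117,-0.044,0.422,1]
}}

```text
clock: 2.78
tool_pos: [0.5328, -0.2033, 0.0087]
tool_rot: [0.042, 0.935, -0.33, 0.123]
ft_force: [0.7, -0.3, 0.4]
finger_gap: 0.0854
gripper_force: 0.0
```

```bash
python3 - <<'E'
from h import *
print(tool()[0],tool()[1].as_matrix().round(3).tolist(),np.round(read_state()["joints"],2))
t=save("top","pics/t2.png");s=save("side","pics/s2.png")
a=cv2.resize(t[120:230,380:490,::-1],(400,400),interpolation=2);b=cv2.resize(s[110:250,230:400,::-1],(400,400*140//170),interpolation=2)
b=cv2.copyMakeBorder(b,0,400-b.shape[0],0,0,0);cv2.imwrite("pics/c2.png",np.hstack([a,b]))
E
```

```text
[ 0.53276591 -0.20331653  0.00867388] [[0.752, -0.627, 0.203], [-0.606, -0.779, -0.159], [0.258, -0.003, -0.966]] [-0.16  0.66  0.55  2.19 -1.08  0.26 -0.96]
```

View pics/c2.png

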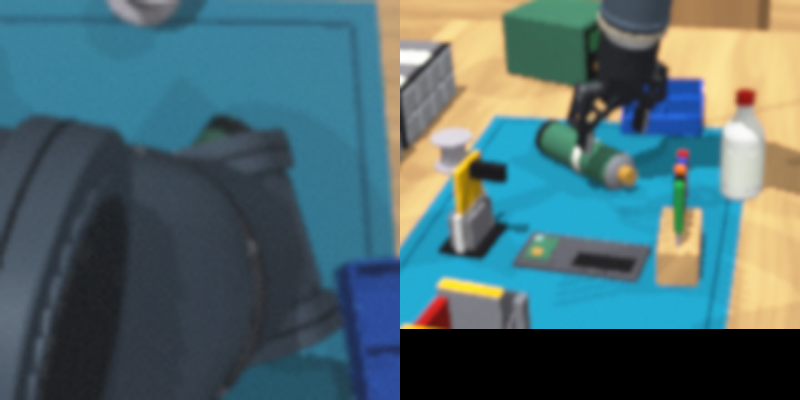

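The side view shows the near finger straddling the cylinder just valve-side of the white stripe (crop ~(588,148)); parallax accounts for that position. I'll close the gripper.

{"op": "drive_tool", "data": {
  "rows": [0,0,0,0,0,0,0,0,0,0,0,0,0,0,0,0,0,0,0,0,0,0,0,0,0,0,0,0,0,0,0,0,0,0,0,0,0,0,0,0,0,0,0,0,0,0,0,0,0]
}}

```text
clock: 3.75
tool_pos: [0.5387, -0.206, 0.0125]
tool_rot: [0.043, 0.934, -0.329, 0.129]
ft_force: [-0.3, -0.4, 39.0]
finger_gap: -0.0001
gripper_force: 19.7
```

{"op": "drive_tool", "data": {
  "rows": [0,0,0,0.04,0,-0.15,0,0,0,0,0.08,0,-0.3,0,0,0,0,0.13,0,-0.48,0,0,0,0,0.13,0,-0.48,0,0,0,0,0.13,0,-0.48,0]
}}

```text
clock: 4.38
tool_pos: [0.5337, -0.2016, 0.1317]
tool_rot: [0.042, 0.936, -0.328, 0.123]
ft_force: [-0.9, -0.6, -0.7]
finger_gap: -0.0003
gripper_force: 0.0
```

```bash
python3 - <<'E'
from h import *
p,r=tool();print(p,r.as_matrix().round(3).tolist(),np.round(read_state()["joints"],2))
t=save("top","pics/t3.png");s=save("side","pics/s3.png")
a=cv2.resize(t[100:230,360:490,::-1],(400,400),interpolation=2);b=cv2.resize(s[60:250,230:400,::-1],(400,447),interpolation=2)
a=cv2.copyMakeBorder(a,0,47,0,0,0);cv2.imwrite("pics/c3.png",np.hstack([a,b]))
z=rot(-8,15).as_matrix()[:,2]
t=dock(.03-.13,0,.135)+z*.019
rows(t,-8,15,2)
E
```

```text
[ 0.53373788 -0.20163943  0.13169796] [[0.755, -0.624, 0.202], [-0.604, -0.781, -0.159], [0.257, -0.002, -0.966]] [-0.45  0.56  1.    2.07 -0.76  0.6  -1.23]
0 [0.13, 0.003, -0.494, -0.677, -0.579, -0.148] dur 3.6
1 [0.13, 0.003, -0.494, -0.505, -0.741, -0.104] dur 3.6
```

View pics/c3.png

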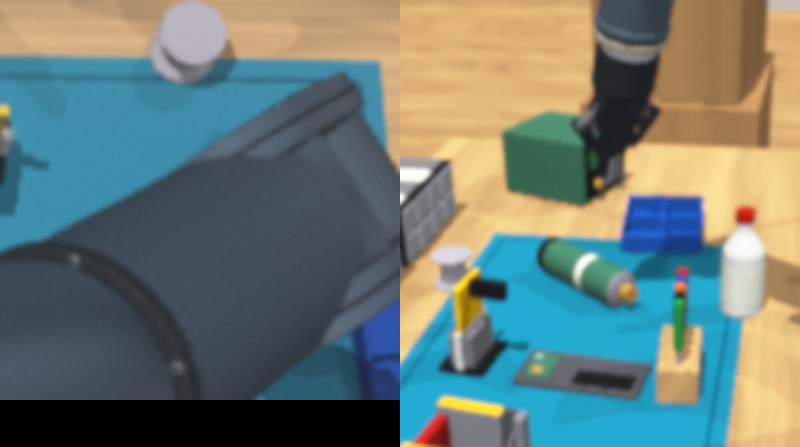

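The gripper shut on nothing and the cylinder lies as before, foot at side ~(292,166) and valve at ~(327,184). I'll cross-check its position with both views.

```bash
python3 - <<'E'
from h import *
for p in([.5328,-.2033,.0087],[.630,-.281,.025],[.494,-.175,.025],[.565,-.22,.025]): print(p,proj("side",p).round(),proj("top",p).round())
for f in("pics/s0.png","pics/s3.png"):
    im=cv2.imread(f);h=cv2.cvtColor(im,cv2.COLOR_BGR2HSV);m=cv2.inRange(h,(65,60,25),(90,255,150));m[:158]=0;m[192:]=0;m[:,:284]=0;m[:,335:]=0
    c=max(cv2.findContours(m,0,2)[0],key=cv2.contourArea);print(f,cv2.minAreaRect(c))
print(onz("side",292,166,.025),onz("side",326,184,.025))
# stereo: rays for white stripe, brass
def tri(a,b):
    o1,d1=ray("top",*a);o2,d2=ray("side",*b);A=np.c_[d1,-d2];t=np.linalg.lstsq(A,o2-o1,rcond=None)[0];return ((o1+d1*t[0]+o2+d2*t[1])/2).round(4),np.linalg.norm(A@t-(o2-o1)).round(4)
im=cv2.imread("pics/s0.png");h=cv2.cvtColor(im,cv2.COLOR_BGR2HSV)
for n,lo,hi in(("white",(0,0,150),(180,80,255)),("brass",(8,90,80),(30,255,255))):
    m=cv2.inRange(h,lo,hi);m[:162]=0;m[192:]=0;m[:,290:]*=1;m[:,:290]=0;m[:,332:]=0
    for c in cv2.findContours(m,0,2)[0]:
        if cv2.contourArea(c)>5: r=cv2.minAreaRect(c)[0];print(n,r,tri((426.8,181) if n=="white" else (407.8,206.3),r))
E
```

```text
[0.5328, -0.2033, 0.0087] [317. 183.] [419. 195.]
[0.63, -0.281, 0.025] [293. 167.] [449. 157.]
[0.494, -0.175, 0.025] [327. 183.] [410. 208.]
[0.565, -0.22, 0.025] [308. 176.] [427. 181.]
pics/s0.png ((297.5000305175781, 169.50001525878906), (17.441329956054688, 14.758047103881836), 26.56505012512207)
pics/s3.png ((296.5, 170.5), (17.0, 13.0), 90.0)
[ 0.63308407 -0.2855565   0.025     ] [ 0.49706469 -0.17111032  0.025     ]
white (321.8999938964844, 178.20001220703125) (array([ 0.5416, -0.2206,  0.0235]), np.float64(0.0459))
white (306.7309875488281, 172.4275665283203) (array([ 0.5642, -0.2166,  0.0377]), np.float64(0.0052))
brass (325.7500305175781, 184.25001525878906) (array([ 0.4979, -0.1687,  0.0254]), np.float64(0.0011))
```

```bash
python3 - <<'E'
from h import *
p,r=tool();M=r.as_matrix();print(p,proj("side",p),proj("top",p), read_state()["finger_gap"])
a=cv2.imread("pics/s2.png")[90:200,270:360];b=cv2.imread("pics/s3.png")[60:170,270:360]
q=np.array([.5328,-.2033,.0087])
a=cv2.resize(a,(400,489),interpolation=2);b=cv2.resize(b,(400,489),interpolation=2);k=400/90
def dot(im,P,oy,c): u,v=proj("side",P);cv2.circle(im,(int((u-270)*k),int((v-oy)*k)),4,c,-1)
for s in(-.0425,0,.0425): dot(a,q+M[:,1]*s-M[:,2]*.013*(s!=0),90,(0,0,255))
for s in(0,.1): dot(b,p-M[:,2]*s,60,(0,0,255))
dot(b,p+M[:,1]*.04,60,(255,0,255));dot(b,p+M[:,0]*.04,60,(255,255,0))
cv2.imwrite("pics/c4.png",np.hstack([a,b]))
E
```

```text
[ 0.53325836 -0.2018293   0.13111429] [315.39652714 147.26717415] [431.00927304 182.74279449] 0.0001732768183869101
```

View pics/c4.png

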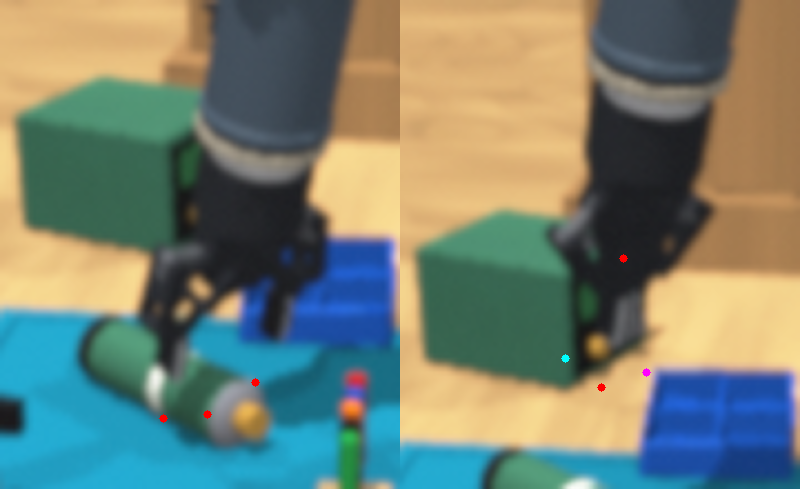

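The overlay puts the real fingertips about 37 mm behind the reported TCP along the tool axis. Closing on the cylinder's top (z = 50 mm) at TCP z = 12 mm gives the same figure. I'll correct for that offset.

```bash
cat >> h.py <<'E'
OFF=.038
E
python3 - <<'E'
from h import *
z=rot(-38.7,15).as_matrix()[:,2];g=np.array([.5286,-.1998,.030])+z*.061;print(g)
rows(g,-38.7,15)
E
```

```text
[ 0.54092141 -0.20967131 -0.02892148]
0 [-0.003, 0.006, 0.001, -0.122, 0.006, 0.63] dur 2.6
```

{"op": "drive_tool", "data": {
  "rows": [0,0,0,0,0,0,1,0,0,0,0,0,0,1,0,0,0,0,0,0,1,0,0,0,-0.04,0,0.2,1,0,0,0,-0.08,0,0.4,1,0,0,0,-0.1,0.006,0.5,1,0,0,0,-0.11,0.006,0.55,1,0,0,0,-0.11,0.006,0.57,1]
}}

```text
clock: 5.48
tool_pos: [0.5406, -0.21, -0.0133]
tool_rot: [0.042, 0.935, -0.329, 0.122]
ft_force: [-0.1, 0.3, -0.2]
finger_gap: 0.0855
gripper_force: 0.0
```

{"op": "drive_tool", "data": {
  "rows": [0,0,0,-0.006,0,0.03,1,0,0,0,-0.01,0,0.06,1,0,0,0,-0.01,0,0.06,0,0,0,0,-0.01,0,0.06,0,0,0,0,-0.01,0,0.06,0,0,0,0,-0.01,0,0.06,0,0,0,0,-0.01,0,0.06,0]
}}

```text
clock: 6.35
tool_pos: [0.5442, -0.2107, -0.0244]
tool_rot: [0.042, 0.936, -0.329, 0.12]
ft_force: [-1.3, 2.2, 5.1]
finger_gap: 0.048
gripper_force: 60.9
```

{"op": "drive_tool", "data": {
  "rows": [0,0,0,0.04,0,-0.15,0,0,0,0,0.08,0,-0.3,0,0,0,0,0.12,0,-0.48,0,0,0,0,0.15,0,-0.56,0,0,0,0,0.15,0,-0.56,0,0,0,0,0.15,0,-0.56,0]
}}

```text
clock: 7.1
tool_pos: [0.5441, -0.2106, 0.1188]
tool_rot: [0.042, 0.936, -0.328, 0.119]
ft_force: [0.2, 0.2, -2.7]
finger_gap: 0.0483
gripper_force: 63.8
```

```bash
python3 - <<'E'
from h import *
p,r=tool();print(p,p-r.as_matrix()[:,2]*.061,np.round(read_state()["joints"],2))
z=rot(-8,15).as_matrix()[:,2];print(onz("top",345,242,.1))
rows(dock(-.10,0,.165)+z*.061,-8,15,2)
save("side","pics/s5.png")
im=cv2.imread("pics/s5.png");h=cv2.cvtColor(im,cv2.COLOR_BGR2HSV)
m=cv2.inRange(h,(65,60,25),(90,255,150))
for c in cv2.findContours(m,0,2)[0]:
    if cv2.contourArea(c)>60: print(cv2.boundingRect(c),cv2.contourArea(c))
E
```

```text
[ 0.54407113 -0.21057949  0.11875474] [ 0.53216211 -0.20103102  0.17781405] [-0.39  0.59  0.94  2.05 -0.76  0.59 -1.23]
[ 0.39857741 -0.00405102  0.1       ]
0 [0.13, 0.008, -0.494, -0.685, -0.59, -0.151] dur 3.7
1 [0.13, 0.008, -0.494, -0.51, -0.754, -0.108] dur 3.7
(157, 349, 14, 46) 353.5
(263, 319, 26, 25) 492.0
(275, 109, 48, 37) 874.0
```

{"op": "drive_tool", "data": {
  "rows": [0.03,0,-0.12,-0.17,-0.15,-0.04,0,0.065,0,-0.25,-0.34,-0.3,-0.075,0,0.1,0,-0.37,-0.51,-0.44,-0.11,0,0.13,0.01,-0.494,-0.685,-0.59,-0.15,0,0.13,0.01,-0.494,-0.685,-0.59,-0.15,0]
}}

```text
clock: 7.78
tool_pos: [0.4981, 0.0184, 0.1112]
tool_rot: [0.026, 0.972, -0.196, 0.125]
ft_force: [0.7, -1.0, -3.0]
finger_gap: 0.0482
gripper_force: 63.6
```

{"op": "drive_tool", "data": {
  "rows": [0.03,0,-0.12,-0.13,-0.19,-0.03,0,0.065,0,-0.25,-0.25,-0.38,-0.055,0,0.1,0,-0.37,-0.38,-0.56,-0.08,0,0.13,0.01,-0.494,-0.51,-0.754,-0.11,0,0.13,0.01,-0.494,-0.51,-0.754,-0.11,0,0.13,0.01,-0.494,-0.51,-0.754,-0.11,0]
}}

```text
clock: 8.52
tool_pos: [0.4555, 0.2367, 0.1063]
tool_rot: [0.011, 0.989, -0.07, 0.132]
ft_force: [-0.4, -1.2, -2.7]
finger_gap: 0.0477
gripper_force: 63.9
```

```bash
python3 - <<'E'
from h import *
p,r=tool();M=r.as_matrix();print(p,M.round(3).tolist(),np.round(read_state()["joints"],2))
g=p-M[:,2]*.061;d=g-D0;print("dock",d@DX,d@DY,g[2])
a=save("side","pics/s6.png");t=save("top","pics/t6.png")
q=np.zeros((480,800,3),np.uint8);q[:,:400]=cv2.resize(a[100:310,190:365,::-1],(400,480),interpolation=2);q[:,400:]=cv2.resize(t[110:254,205:325,::-1],(400,480),interpolation=2);cv2.imwrite("pics/c6.png",q)
E
```

```text
[0.45551956 0.23670814 0.10627269] [[0.956, -0.141, 0.259], [-0.136, -0.99, -0.04], [0.262, 0.003, -0.965]] [-1.4   0.58  1.03  2.2  -0.72  0.51 -1.6 ]
dock -0.09889508467229251 -0.0016794147941616405 0.1651470485156804
```

View pics/c6.png

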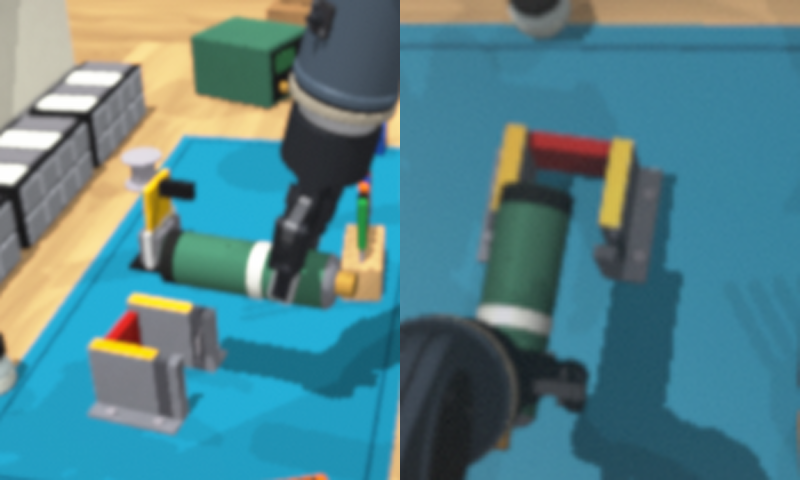

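The cylinder is held level, foot towards the dock, the black foot at top-view ~(246,168) and the stripe at ~(239,205). I'll check its lateral alignment.

```bash
python3 - <<'E'
from h import *
def tri(a,b):
    o1,d1=ray("top",*a);o2,d2=ray("side",*b);A=np.c_[d1,-d2];t=np.linalg.lstsq(A,o2-o1,rcond=None)[0];P=(o1+d1*t[0]+o2+d2*t[1])/2;return P,np.linalg.norm(A@t-(o2-o1)).round(4)
def dk(P): d=P-D0;return np.array([d@DX,d@DY,P[2]]).round(4)
h=cv2.cvtColor(cv2.imread("pics/t6.png"),cv2.COLOR_BGR2HSV)
m=cv2.inRange(h,(65,60,25),(88,255,170));m[:160]=0;m[215:]=0;m[:,:222]=0;m[:,262:]=0
for v in range(172,200,4):
    c=np.where(m[v])[0];
    if len(c)>3:print(v,c.min(),c.max(),dk(onz("top",(c.min()+c.max())/2,v,.165)))
hs=cv2.cvtColor(cv2.imread("pics/s6.png"),cv2.COLOR_BGR2HSV)
w1=cv2.inRange(h,(0,0,150),(180,90,255));w1[:195]=0;w1[212:]=0;w1[:,:222]=0;w1[:,255:]=0
w2=cv2.inRange(hs,(0,0,150),(180,90,255));w2[:200]=0;w2[235:]=0;w2[:,:292]=0;w2[:,312:]=0
def cen(m): q=cv2.moments(m,True);return q["m10"]/q["m00"],q["m01"]/q["m00"]
print(cen(w1),cen(w2),[x if np.isscalar(x) else dk(x) for x in tri(cen(w1),cen(w2))])
# side-view axis: green edges left part
ms=cv2.inRange(hs,(65,60,25),(88,255,170))
for u in (272,278,284,290,296):
    c=np.where(ms[195:240,u])[0]+195;print(u,c.min(),c.max(),end=" ")
    o,d=ray("side",u,(c.min()+c.max())/2);n=DY;t=((D0-o)@n)/(d@n);print(dk(o+d*t))
E
```

```text
172 235 252 [0.0081 0.     0.165 ]
176 234 254 [-0.0008 -0.0027  0.165 ]
180 233 253 [-0.0102 -0.0021  0.165 ]
184 232 253 [-0.0193 -0.0027  0.165 ]
188 231 252 [-0.0286 -0.0021  0.165 ]
192 231 251 [-0.0377 -0.0026  0.165 ]
196 230 250 [-0.047 -0.002  0.165]
(236.58510638297872, 204.31914893617022) (301.67676767676767, 216.3838383838384) [array([-0.0658,  0.0027,  0.1618]), np.float64(0.0003)]
272 201 223 [ 0.0013 -0.      0.1589]
278 203 224 [-0.0121  0.      0.1576]
284 204 225 [-0.0256 -0.      0.1576]
290 205 226 [-0.0389 -0.      0.1575]
296 205 227 [-0.0521 -0.      0.1587]
```

```bash
python3 - <<'E'
from h import *
z=rot(-8,15).as_matrix()[:,2]
def T(x,zz): return dock(x,.0006,zz)+z*.061
fr=rows(T(-.10,.036),-8,15);fr=rows(T(-.050,.036),-8,15,1,fr)
E
```

```text
0 [0.006, -0.006, -0.007, -0.142, -0.014, 0.498] dur 2.1
0 [0.0, 0.0, 0.0, 0.193, 0.0, 0.052] dur 0.8
```

{"op": "drive_tool", "data": {
  "rows": [0,0,0,-0.05,-0.01,0.17,0,0,0,0,-0.1,-0.014,0.34,0,0,0,0,-0.13,-0.014,0.45,0,0,0,0,-0.142,-0.014,0.498,0,0,0,0,-0.142,-0.014,0.498,0]
}}

```text
clock: 9.25
tool_pos: [0.459, 0.2436, -0.0154]
tool_rot: [0.014, 0.989, -0.073, 0.128]
ft_force: [0.5, -1.4, -4.1]
finger_gap: 0.0479
gripper_force: 63.9
```

{"op": "drive_tool", "data": {
  "rows": [0,0,0,0.06,0,0.016,0,0,0,0,0.12,0,0.032,0,0,0,0,0.17,0,0.045,0,0,0,0,0.193,0,0.052,0,0,0,0,0.193,0,0.052,0]
}}

```text
clock: 9.88
tool_pos: [0.5082, 0.2364, -0.0154]
tool_rot: [0.015, 0.989, -0.071, 0.128]
ft_force: [1.4, -5.2, -3.7]
finger_gap: 0.0479
gripper_force: 64.0
```

{"op": "drive_tool", "data": {
  "rows": [0,0,0,0.012,0,0.003,0,0,0,0,0.024,0,0.006,0,0,0,0,0.03,0,0.008,0]
}}

```text
clock: 10.25
tool_pos: [0.5135, 0.2356, -0.0162]
tool_rot: [0.015, 0.989, -0.071, 0.126]
ft_force: [-5.5, -5.0, -3.0]
finger_gap: 0.048
gripper_force: 64.2
```

```bash
python3 - <<'E'
from h import *
p,r=tool();M=r.as_matrix();s=read_state();print(p,M.round(3).tolist(),np.round(s["joints"],2),np.round(s["ft_force"],1),np.round(s["torque"],2))
g=p-M[:,2]*.061;d=g-D0;print("dock",d@DX,d@DY,g[2], np.degrees(np.arctan2(M[1,0],M[0,0])))
t=save("top","pics/t7.png");h=cv2.cvtColor(t[:,:,::-1].copy(),cv2.COLOR_BGR2HSV)
m=cv2.inRange(h,(65,60,25),(88,255,170))
for v in range(160,212,4):
    c=np.where(m[v,225:275])[0]+225
    if len(c)>3:
        P=onz("top",(c.min()+c.max())/2,v,.027)-D0;print(v,c.min(),c.max(),(P@DX).round(4),(P@DY).round(4))
E
```

```text
[ 0.51350117  0.23558959 -0.01619773] [[0.958, -0.144, 0.248], [-0.136, -0.99, -0.047], [0.252, 0.011, -0.968]] [-1.04  0.74  0.62  2.17 -1.02  0.27 -1.32] [-5.5 -5.  -3. ] [-0.96  1.47 -0.49]
dock -0.040756436341488685 0.005868533746204425 0.042826964250396 -8.092059023490144
164 243 261 0.0669 0.0093
168 243 261 0.0565 0.0075
172 242 260 0.0457 0.0081
176 241 259 0.035 0.0088
180 240 259 0.0245 0.0082
184 239 258 0.0138 0.0089
188 250 257 0.0054 -0.0054
196 248 253 -0.0161 -0.0015
```

The top view puts the cylinder about 6–8 mm towards the +y cheek, touching it, with the foot on the stop. I'll shift it back and then start tipping.

{"op": "drive_tool", "data": {
  "rows": [0,0,0,-0.004,0.012,0,0,0,0,0,-0.004,0.026,0,0,0,0,0,-0.004,0.026,0,0]
}}

```text
clock: 10.68
tool_pos: [0.5128, 0.2303, -0.0161]
tool_rot: [0.014, 0.989, -0.07, 0.127]
ft_force: [-0.5, 0.8, -3.3]
finger_gap: 0.0482
gripper_force: 64.0
```

```bash
cat >> h.py <<'E'
def tip(ths,L=.120,press=.0015,lifts=None,y=0.,tau0=15,taus=None):
    p0,r0=tool()
    for i,th in enumerate(ths):
        t=np.radians(th);tau=taus[i] if taus else tau0-(90-th);z=rot(-8,tau)
        lf=lifts[i]
        x=.080-.025*np.cos(t)-L*np.sin(t)+.006*np.cos(t)+press;h=.025*np.sin(t)+L*np.cos(t)+.006*np.sin(t)+lf
        T=dock(x,y,h)+z.as_matrix()[:,2]*.061
        print(th,[float(v) for v in np.r_[(r0.inv()*z).as_rotvec()/np.radians(30),r0.inv().apply(T-p0)/.25].round(3)])
def stat():
    p,r=tool();M=r.as_matrix();s=read_state();g=p-M[:,2]*.061;d=g-D0
    print("t",s["clock"],"pad dock",(d@DX).round(4),(d@DY).round(4),g[2].round(4),"tau",np.degrees(np.arctan2(M[:,2]@DX,-M[2,2])).round(1),"J",np.round(s["joints"],2),"F",np.round(s["ft_force"],1),"gap",round(s["finger_gap"],4))
E
python3 - <<'E'
from h import *
stat();tip([90,86,82,78,74,70,66,63],lifts=[.009,.008,.007,.006,.005,.004,.003,.003])
E
```

```text
t 10.675 pad dock -0.0408 0.0004 0.0429 tau 14.7 J [-1.02  0.73  0.6   2.18 -1.03  0.25 -1.31] F [-0.5  0.8 -3.3] gap 0.0482
90 [0.019, 0.01, -0.002, 0.007, -0.001, 0.014]
86 [0.019, -0.123, -0.002, -0.006, -0.001, -0.016]
82 [0.019, -0.256, -0.003, -0.018, -0.0, -0.046]
78 [0.019, -0.39, -0.004, -0.027, -0.0, -0.075]
74 [0.019, -0.523, -0.004, -0.034, 0.0, -0.104]
70 [0.019, -0.656, -0.005, -0.039, 0.001, -0.132]
66 [0.018, -0.79, -0.006, -0.041, 0.001, -0.159]
63 [0.018, -0.89, -0.006, -0.041, 0.001, -0.182]
```

{"op": "drive_tool", "data": {
  "rows": [0.02,0.01,0,0.007,0,0.01,0,0.02,-0.123,0,-0.006,0,-0.016,0,0.02,-0.256,0,-0.018,0,-0.046,0,0.02,-0.39,0,-0.027,0,-0.075,0,0.02,-0.523,0,-0.034,0,-0.104,0,0.02,-0.656,0,-0.039,0,-0.132,0,0.02,-0.79,0,-0.041,0,-0.159,0,0.02,-0.89,0,-0.041,0,-0.182,0,0.02,-0.89,0,-0.041,0,-0.182,0]
}}

```text
clock: 11.8
tool_pos: [0.4927, 0.2332, 0.025]
tool_rot: [-0.008, 0.992, -0.071, -0.104]
ft_force: [0.7, -0.0, -3.2]
finger_gap: 0.0479
gripper_force: 64.0
```

```bash
python3 - <<'E'
from h import *
stat();tip([60,56,52,48,44,40,37],lifts=[.003]*7)
E
```

```text
t 11.8 pad dock -0.033 -0.0001 0.0847 tau -11.9 J [-0.87  0.82  0.75  1.8  -0.72  1.04 -1.47] F [ 0.7 -0.  -3.2] gap 0.0479
60 [-0.002, -0.102, -0.007, -0.013, -0.0, -0.022]
56 [-0.002, -0.235, -0.007, -0.022, -0.0, -0.049]
52 [-0.003, -0.369, -0.006, -0.028, -0.0, -0.077]
48 [-0.003, -0.502, -0.006, -0.032, -0.0, -0.104]
44 [-0.003, -0.635, -0.006, -0.033, -0.0, -0.13]
40 [-0.003, -0.769, -0.006, -0.031, -0.0, -0.157]
37 [-0.004, -0.869, -0.006, -0.028, -0.0, -0.176]
```

{"op": "drive_tool", "data": {
  "rows": [0,0,0,0.008,0,0,0,0,0,0,0.016,0,0,0,0,0,0,0.016,0,0,0]
}}

```text
clock: 12.18
tool_pos: [0.4938, 0.2334, 0.0241]
tool_rot: [-0.008, 0.992, -0.071, -0.106]
ft_force: [-4.9, 0.1, 2.0]
finger_gap: 0.0481
gripper_force: 64.1
```

```bash
python3 - <<'E'
from h import *
stat();t=save("side","pics/s8.png");cv2.imwrite("pics/c8.png",cv2.resize(t[170:310,200:340,::-1],(560,560),interpolation=2))
E
```

```text
t 12.175 pad dock -0.0317 0.0002 0.0837 tau -12.2 J [-0.87  0.83  0.75  1.8  -0.72  1.04 -1.47] F [-4.9  0.1  2. ] gap 0.0481
```

View pics/c8.png

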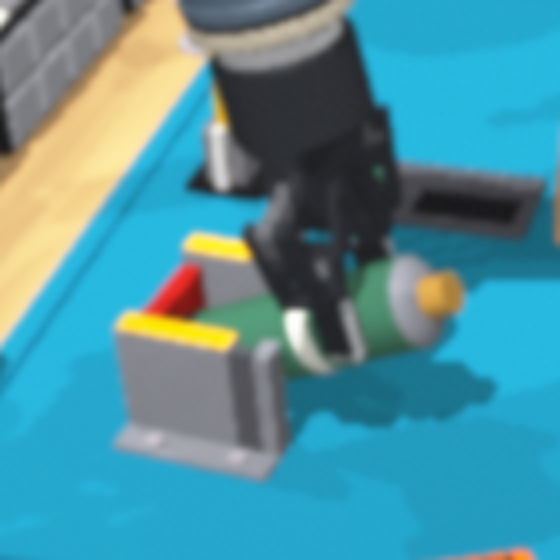

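Side crop: the cylinder is raised about 25°, fingers just valve-side of the stripe and the foot on the red stop. Fx is -4.9 N, so it's braced, and I'll keep tipping.

```bash
python3 - <<'E'
from h import *
tip([63,60,56,52,48,44,40,36,33],L=.1157,press=.003,lifts=[.0035]*9,tau0=14.8)
E
```

```text
63 [-0.002, -0.002, -0.005, 0.011, 0.001, -0.002]
60 [-0.002, -0.102, -0.005, 0.003, 0.001, -0.022]
56 [-0.002, -0.235, -0.005, -0.007, 0.001, -0.048]
52 [-0.002, -0.368, -0.004, -0.014, 0.001, -0.075]
48 [-0.002, -0.502, -0.004, -0.018, 0.001, -0.101]
44 [-0.002, -0.635, -0.004, -0.02, 0.001, -0.127]
40 [-0.002, -0.768, -0.004, -0.019, 0.001, -0.152]
36 [-0.003, -0.902, -0.004, -0.015, 0.001, -0.177]
33 [-0.003, -1.002, -0.004, -0.011, 0.001, -0.195]
```

{"op": "drive_tool", "data": {
  "rows": [0,-0.1,0,-0.006,0,-0.02,0,0,-0.235,0,-0.015,0,-0.046,0,0,-0.368,0,-0.022,0,-0.073,0,0,-0.502,0,-0.026,0,-0.1,0,0,-0.635,0,-0.028,0,-0.127,0,0,-0.635,0,-0.028,0,-0.127,0,0,-0.768,0,-0.027,0,-0.152,0,0,-0.902,0,-0.023,0,-0.177,0,0,-1,0,-0.019,0,-0.195,0,0,-1,0,-0.019,0,-0.195,0]
}}

```text
clock: 13.48
tool_pos: [0.5007, 0.2326, 0.073]
tool_rot: [-0.026, 0.931, -0.066, -0.358]
ft_force: [-3.2, 1.1, 6.1]
finger_gap: 0.0482
gripper_force: 64.7
```

```bash
python3 - <<'E'
from h import *
stat();tip([33,30,26,22,18,14,10,6,3],L=.1157,press=.003,lifts=[.0035]*9,tau0=14.8)
E
```

```text
t 13.475 pad dock 0.0032 0.0003 0.1182 tau -42.1 J [-0.59  1.05  0.63  1.28 -0.64  1.75 -1.57] F [-3.2  1.1  6.1] gap 0.0482
33 [-0.006, -0.002, -0.003, 0.004, 0.002, 0.0]
30 [-0.006, -0.102, -0.003, 0.0, 0.002, -0.018]
26 [-0.006, -0.236, -0.002, -0.002, 0.002, -0.042]
22 [-0.006, -0.369, -0.002, -0.002, 0.002, -0.067]
18 [-0.006, -0.502, -0.002, 0.0, 0.002, -0.093]
14 [-0.006, -0.636, -0.002, 0.006, 0.002, -0.118]
10 [-0.006, -0.769, -0.002, 0.013, 0.002, -0.143]
6 [-0.006, -0.902, -0.001, 0.024, 0.002, -0.168]
3 [-0.006, -1.002, -0.001, 0.033, 0.002, -0.187]
```

{"op": "drive_tool", "data": {
  "rows": [0,-0.1,0,-0.002,0,-0.022,0,0,-0.236,0,-0.004,0,-0.047,0,0,-0.369,0,-0.004,0,-0.072,0,0,-0.502,0,-0.002,0,-0.098,0,0,-0.502,0,-0.002,0,-0.098,0]
}}

```text
clock: 14.1
tool_pos: [0.5171, 0.2305, 0.0916]
tool_rot: [-0.035, 0.876, -0.062, -0.476]
ft_force: [-1.2, -2.0, -3.2]
finger_gap: 0.0482
gripper_force: 64.4
```

```bash
python3 - <<'E'
from h import *
stat();tip([18,14,10,6,3,0],L=.1157,press=.002,lifts=[.0035]*6,tau0=14.8)
t=save("side","pics/s9.png");cv2.imwrite("pics/c9.png",cv2.resize(t[150:310,200:340,::-1],(525,600),interpolation=2))
E
```

```text
t 14.1 pad dock 0.0301 0.0004 0.1248 tau -57.1 J [-0.33  1.15  0.17  0.98 -0.46  1.98 -1.86] F [-1.2 -2.  -3.2] gap 0.0482
18 [-0.008, -0.004, 0.0, 0.001, 0.003, 0.01]
14 [-0.008, -0.138, 0.0, -0.0, 0.003, -0.016]
10 [-0.008, -0.271, 0.001, 0.001, 0.003, -0.042]
6 [-0.008, -0.404, 0.001, 0.004, 0.003, -0.069]
3 [-0.008, -0.504, 0.001, 0.009, 0.003, -0.09]
0 [-0.008, -0.604, 0.001, 0.014, 0.002, -0.11]
```

View pics/c9.png

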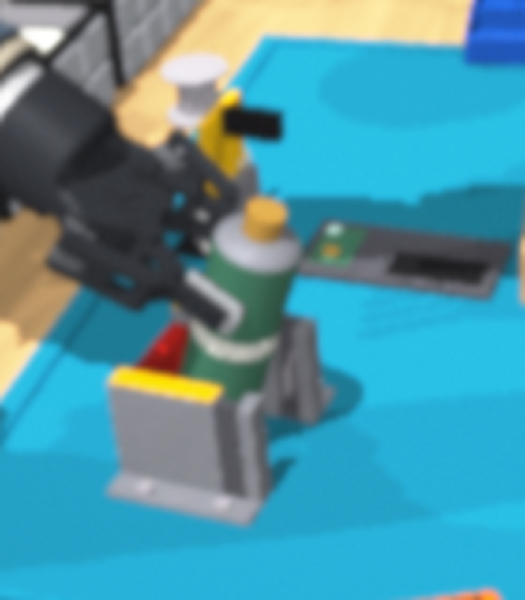

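Side crop: the cylinder leans about 18° from vertical, valve up and foot at the stop, with joint 6 at its limit. I'll push it the rest of the way at fixed tool angle, letting it pivot in the pads.

```bash
python3 - <<'E'
from h import *
tip([18,15,12,9,6,3,0],L=.1157,press=.002,lifts=[.003,.002,.0015,.001,.0005,0,0],taus=[-57]*7)
E
```

```text
18 [-0.01, 0.001, -0.003, 0.002, 0.0, 0.013]
15 [-0.01, 0.001, -0.003, 0.016, -0.0, -0.004]
12 [-0.01, 0.001, -0.003, 0.031, -0.0, -0.021]
9 [-0.01, 0.001, -0.003, 0.047, -0.0, -0.038]
6 [-0.01, 0.001, -0.003, 0.064, -0.0, -0.055]
3 [-0.01, 0.001, -0.003, 0.083, -0.0, -0.072]
0 [-0.01, 0.001, -0.003, 0.101, -0.0, -0.089]
```

{"op": "drive_tool", "data": {
  "rows": [0,0,0,0.016,0,-0.004,0,0,0,0,0.031,0,-0.021,0,0,0,0,0.047,0,-0.038,0,0,0,0,0.064,0,-0.055,0,0,0,0,0.083,0,-0.072,0,0,0,0,0.101,0,-0.089,0,0,0,0,0.101,0,-0.089,0]
}}

```text
clock: 15.02
tool_pos: [0.545, 0.2275, 0.0846]
tool_rot: [-0.039, 0.878, -0.062, -0.474]
ft_force: [2.1, -2.5, 34.8]
finger_gap: 0.048
gripper_force: 68.3
```

```bash
cat >> h.py <<'E'
def dk(P): d=np.array(P)-D0;return np.array([d@DX,d@DY,P[2]]).round(4)
def tri(a,b):
    o1,d1=ray("top",*a);o2,d2=ray("side",*b);A=np.c_[d1,-d2];t=np.linalg.lstsq(A,o2-o1,rcond=None)[0];return (o1+d1*t[0]+o2+d2*t[1])/2,np.linalg.norm(A@t-(o2-o1)).round(4)
def brass(n,im,roi):
    x0,y0,x1,y1=roi;m=cv2.inRange(cv2.cvtColor(im,cv2.COLOR_RGB2HSV),(8,110,90),(24,255,255));k=np.zeros_like(m);k[y0:y1,x0:x1]=m[y0:y1,x0:x1]
    for c in cv2.findContours(k,0,2)[0]:
        if cv2.contourArea(c)>4: print(n,cv2.boundingRect(c),cv2.contourArea(c))
def look(tag):
    s=save("side",f"pics/s{tag}.png");t=save("top",f"pics/t{tag}.png")
    print("expect valve upright",proj("side",dock(.055,0,.17)).round(),proj("top",dock(.055,0,.175)).round())
    brass("side",s,(225,170,310,240));brass("top",t,(215,110,300,200))
    m=cv2.inRange(cv2.cvtColor(s,cv2.COLOR_RGB2HSV),(65,60,25),(88,255,170))
    for v in range(205,262,6):
        c=np.where(m[v,235:300])[0]+235
        if len(c)>3: print(v,c.min(),c.max(),end=" | ")
    print()
E
python3 - <<'E'
from h import *
stat();look("10")
for z in(.08,.14): print(proj("side",dock(.055,0,z)).round(1),proj("side",dock(.055-.025,0,z)).round(1),proj("side",dock(.08,0,z)).round(1))
E
```

```text
t 15.025 pad dock 0.058 0.001 0.118 tau -56.8 J [-0.11  1.21 -0.44  0.85 -0.11  1.99 -2.18] F [ 2.1 -2.5 34.8] gap 0.048
expect valve upright [248. 204.] [247. 151.]
side (267, 233, 6, 3) 8.5
side (248, 175, 17, 36) 250.0
side (225, 170, 18, 20) 123.5
top (233, 162, 7, 12) 42.5
top (241, 152, 9, 9) 53.5
top (265, 151, 10, 27) 130.0
211 292 297 | 217 243 294 | 223 244 264 | 229 250 264 | 235 253 264 | 247 245 265 | 253 261 265 | 
[252.8 239. ] [263.  240.9] [242.8 237.1]
[249.8 215.9] [260.4 217.6] [239.5 214.1]
```

{"op": "drive_tool", "data": {
  "rows": [0,0,0,-0.008,0,-0.006,0,0,0,0,-0.002,0,-0.016,0,0,0,0,0.005,0,-0.026,0,0,0,0,0.005,0,-0.026,0]
}}

```text
clock: 15.62
tool_pos: [0.5461, 0.2272, 0.0841]
tool_rot: [-0.039, 0.878, -0.062, -0.473]
ft_force: [2.7, 4.0, 18.7]
finger_gap: 0.0477
gripper_force: 65.3
```

```bash
python3 - <<'E'
from h import *
stat();look("11")
E
```

```text
t 15.625 pad dock 0.059 0.0009 0.1176 tau -56.6 J [-0.11  1.21 -0.43  0.84 -0.11  1.99 -2.17] F [ 2.7  4.  18.7] gap 0.0477
expect valve upright [248. 204.] [247. 151.]
side (266, 233, 7, 3) 8.5
side (248, 175, 17, 35) 245.5
side (225, 170, 19, 22) 126.5
top (233, 162, 7, 12) 45.5
top (265, 152, 10, 26) 126.5
top (242, 151, 9, 10) 53.0
211 292 297 | 217 243 294 | 223 243 264 | 229 250 264 | 235 253 263 | 247 245 265 | 253 261 265 |
```

{"op": "drive_tool", "data": {
  "rows": [0,0,0,-0.006,0,-0.004,0,0,0,0,-0.006,0,-0.004,1,0,0,0,-0.006,0,-0.004,1,0,0,0,-0.006,0,-0.004,1,0,0,0,-0.006,0,-0.004,1]
}}

```text
clock: 16.35
tool_pos: [0.5458, 0.2243, 0.0826]
tool_rot: [-0.036, 0.878, -0.064, -0.473]
ft_force: [0.3, -0.3, -0.2]
finger_gap: 0.0856
gripper_force: 0.0
```

```bash
python3 - <<'E'
from h import *
stat();look("12")
E
```

```text
t 16.35 pad dock 0.0591 -0.0019 0.1162 tau -56.6 J [-0.11  1.21 -0.44  0.85 -0.1   1.99 -2.18] F [ 0.3 -0.3 -0.2] gap 0.0856
expect valve upright [248. 204.] [247. 151.]
side (264, 232, 10, 4) 17.5
side (242, 175, 23, 35) 255.5
side (225, 170, 18, 18) 79.5
top (265, 162, 7, 16) 55.5
top (233, 154, 8, 20) 78.5
top (243, 146, 9, 10) 53.0
211 292 297 | 217 239 294 | 223 240 261 | 229 240 261 | 235 246 259 | 247 244 264 | 253 261 264 |
```

Released: valve tip at top-view (247,151) matches the upright prediction exactly. I'll retreat and go for the plate.

{"op": "drive_tool", "data": {
  "rows": [0,0,0,0,0,-0.1,1,0,0,0,0,0,-0.22,1,0,0,0,0,0,-0.32,1,0,0,0,-0.2,0,-0.45,1,0,0,0,-0.4,0,-0.58,1,0,0,0,-0.4,0,-0.58,1]
}}

```text
clock: 17.2
tool_pos: [0.6363, 0.2218, 0.249]
tool_rot: [-0.143, 0.922, -0.116, -0.341]
ft_force: [-1.5, 5.8, 0.2]
finger_gap: 0.0852
gripper_force: 0.0
```

```bash
python3 - <<'E'
from h import *
p,r=tool();stat();print(p)
# plate: triangulate using yaw check
px=np.array([.987,-.161,0]);F=np.array([.656,-.018,.099])-px*.030;print("fin",F)
T=F+np.array([0,0,.10])-np.array([0,0,1])*.057
rows(T,np.degrees(np.arctan2(-.161,.987)),0,3)
look("13")
E
```

```text
t 17.2 pad dock 0.1371 -0.0068 0.2933 tau -41.2 J [ 0.05  1.04 -0.74  0.7  -0.02  1.99 -2.35] F [-1.5  5.8  0.2] gap 0.0852
[0.63634038 0.22175193 0.24900169]
fin [ 0.62639 -0.01317  0.099  ]
0 [-0.15, 0.458, -0.054, 0.121, 0.322, 0.004] dur 1.4
1 [-0.15, 0.458, -0.054, 0.105, 0.323, 0.057] dur 1.4
2 [-0.15, 0.458, -0.054, 0.076, 0.319, 0.104] dur 1.4
expect valve upright [248. 204.] [247. 151.]
side (264, 233, 10, 3) 17.0
side (243, 200, 10, 10) 69.5
side (252, 175, 13, 27) 175.0
side (225, 170, 23, 46) 544.5
top (233, 154, 8, 20) 73.5
top (265, 152, 9, 26) 122.0
top (243, 146, 9, 10) 50.5
211 291 297 | 217 238 294 | 223 239 261 | 229 240 261 | 235 241 259 | 247 244 264 | 253 261 264 |
```

{"op": "drive_tool", "data": {
  "rows": [-0.075,0.23,-0.027,0.06,0.16,0,1,-0.15,0.458,-0.054,0.12,0.32,0.004,1]
}}

```text
clock: 17.55
tool_pos: [0.6318, 0.1357, 0.2025]
tool_rot: [-0.083, 0.962, -0.113, -0.234]
ft_force: [-0.0, 0.0, 0.9]
finger_gap: 0.0853
gripper_force: 0.0
```

{"op": "drive_tool", "data": {
  "rows": [-0.075,0.23,-0.027,0.05,0.16,0.03,1,-0.15,0.458,-0.054,0.105,0.32,0.057,1]
}}

```text
clock: 17.8
tool_pos: [0.6276, 0.0569, 0.1701]
tool_rot: [-0.035, 0.987, -0.099, -0.12]
ft_force: [0.8, 0.3, -0.1]
finger_gap: 0.0852
gripper_force: 0.0
```

{"op": "drive_tool", "data": {
  "rows": [-0.075,0.23,-0.027,0.04,0.16,0.03,1,-0.15,0.458,-0.054,0.076,0.32,0.06,1,-0.15,0.458,-0.054,0.076,0.32,0.06,1]
}}

```text
clock: 18.18
tool_pos: [0.6228, -0.0251, 0.1471]
tool_rot: [0.016, 0.996, -0.085, -0.007]
ft_force: [0.5, 0.6, 0.0]
finger_gap: 0.0853
gripper_force: 0.0
```

```bash
python3 - <<'E'
from h import *
p,r=tool();print(p,np.round(read_state()["joints"],2));yaw=np.degrees(np.arctan2(-.161,.987))
F=np.array([.6264,-.0132,.099]);fr=rows(F+[0,0,.06-.057],yaw,0);rows(F-[0,0,.057],yaw,0,1,fr)
# refine plate from t0/s0
im=cv2.imread("pics/s0.png");m=cv2.inRange(cv2.cvtColor(im,cv2.COLOR_BGR2HSV),(18,110,80),(35,255,255));m[:,:240]=0;m[:,285:]=0;m[:160]=0;m[225:]=0
c=max(cv2.findContours(m,0,2)[0],key=cv2.contourArea);print(cv2.boundingRect(c),cv2.approxPolyDP(c,1.5,True)[:,0].tolist())
pxv=np.array([np.cos(np.radians(yaw)),np.sin(np.radians(yaw)),0]);pyv=np.array([-pxv[1],pxv[0],0]);B=np.array([.656,-.018,0])
for a,b,z in((-.004,.03,.108),(.004,.03,.108),(-.004,-.03,.108),(-.004,.03,.053),(-.048,.006,.11),(-.048,-.006,.088)): print((a,b,z),proj("side",B+pxv*a+pyv*b+[0,0,z]).round(1),proj("top",B+pxv*a+pyv*b+[0,0,z]).round(1))
d=cv2.inRange(cv2.cvtColor(im,cv2.COLOR_BGR2HSV),(0,0,0),(180,255,50));d[:,:255]=0;d[:,290:]=0;d[:170]=0;d[195:]=0
for c in cv2.findContours(d,0,2)[0]: print("fin",cv2.boundingRect(c))
E
```

```text
[ 0.62284669 -0.02510622  0.14706467] [ 0.32  0.6  -0.63  1.61  0.41  1.09 -2.16]
0 [0.062, 0.023, -0.017, 0.008, -0.055, 0.178] dur 0.7
0 [0.0, 0.0, 0.0, 0.0, 0.0, 0.24] dur 1.0
(253, 174, 12, 28) [[262, 174], [253, 182], [254, 199], [257, 201], [264, 193], [263, 186], [259, 185], [259, 180], [263, 177]]
(-0.004, 0.03, 0.108) [254.  183.5] [337.7 134.4]
(0.004, 0.03, 0.108) [251.3 183.1] [338.2 131.3]
(-0.004, -0.03, 0.108) [264.3 174.1] [362.3 138.5]
(-0.004, 0.03, 0.053) [256.1 201.6] [336.4 142.1]
(-0.048, 0.006, 0.11) [272.9 181.2] [344.8 153. ]
(-0.048, -0.006, 0.088) [275.5 186.5] [349.  156.7]
fin (260, 179, 14, 7)
```

{"op": "drive_tool", "data": {
  "rows": [0.062,0.023,-0.017,0.008,-0.055,0.1,1,0.062,0.023,-0.017,0.008,-0.055,0.178,1,0.062,0.023,-0.017,0.008,-0.055,0.28,1,0.062,0.023,-0.017,0.008,-0.055,0.37,1,0.062,0.023,-0.017,0.008,-0.055,0.418,1,0.062,0.023,-0.017,0.008,-0.055,0.418,1]
}}

```text
clock: 18.92
tool_pos: [0.6275, -0.0107, 0.0412]
tool_rot: [-0.002, 0.997, -0.079, -0.001]
ft_force: [-1.0, 0.8, -0.3]
finger_gap: 0.0854
gripper_force: 0.0
```

{"op": "drive_tool", "data": {
  "rows": [0,0,0,0,0,0,0,0,0,0,0,0,0,0,0,0,0,0,0,0,0,0,0,0,0,0,0,0,0,0,0,0,0,0,0,0,0,0,0,0,0,0,0,0,0,0,0,0,0]
}}

```text
clock: 19.8
tool_pos: [0.6277, -0.0116, 0.0419]
tool_rot: [-0.002, 0.997, -0.08, 0.0]
ft_force: [0.4, -3.9, 5.5]
finger_gap: 0.0115
gripper_force: 58.7
```

```bash
python3 - <<'E'
from h import *
p,r=tool();s=read_state();print(p,r.as_matrix().round(3).tolist(),s["finger_gap"],s["gripper_force"],s["ft_force"],np.round(s["joints"],2))
E
```

```text
[ 0.62768633 -0.01160464  0.04191042] [[0.987, -0.159, 0.0], [-0.159, -0.987, 0.003], [-0.0, -0.003, -1.0]] 0.01146413020012756 58.66777530434774 [ 0.40502643 -3.86258795  5.54789107] [ 0.3   0.72 -0.58  1.72  0.49  0.86 -2.23]
```

{"op": "drive_tool", "data": {
  "rows": [0,0,0,0,0,-0.1,0,0,0,0,0,0,-0.25,0,0,0,0,0,0,-0.4,0,0,0,0,0,0,-0.4,0,0,0,0,0,0,-0.4,0]
}}

```text
clock: 20.42
tool_pos: [0.6264, -0.0114, 0.1405]
tool_rot: [-0.002, 0.997, -0.079, -0.001]
ft_force: [-0.6, -0.4, -1.9]
finger_gap: 0.0109
gripper_force: 59.2
```

```bash
python3 - <<'E'
from h import *
p,r=tool();s=read_state();print(p,s["finger_gap"],s["ft_force"],np.round(s["joints"],2))
s=save("side","pics/s14.png");save("top","pics/t14.png")
dz=p[2]-.0419;print("plate bottom",.008+dz)
m=cv2.inRange(cv2.cvtColor(s,cv2.COLOR_RGB2HSV),(18,110,80),(35,255,255));m[:,:235]=0;m[:,300:]=0;m[:100]=0;m[210:]=0
for c in cv2.findContours(m,0,2)[0]:
    if cv2.contourArea(c)>20: print(cv2.boundingRect(c),cv2.approxPolyDP(c,1.5,True)[:,0].tolist())
M=r.as_matrix();X=M[:,0];Y=-M[:,1];B=p+X*.029;B[2]=.008+dz
for a,b,z in((-.004,.03,.1),(.004,.03,.1),(-.004,-.03,.1),(-.004,.03,.045),(-.004,.0385,.0),(.004,.0385,0)): print((a,b,z),proj("side",B+X*a+Y*b+[0,0,z]).round(1))
T=dock(-.010-.029,0,0)
yaw=np.degrees(np.arctan2(-.1405,.99));fr=rows(np.array([T[0],T[1],p[2]]),yaw,0,2)
E
```

```text
[ 0.62635278 -0.01136521  0.14045031] 0.010876835048519547 [-0.64280107 -0.39662766 -1.94986664] [ 0.34  0.61 -0.64  1.62  0.4   1.05 -2.16]
plate bottom 0.10655031088700884
(244, 200, 9, 10) [[244, 201], [244, 208], [249, 209], [252, 207], [252, 201]]
(235, 170, 11, 23) [[241, 170], [235, 178], [242, 183], [235, 187], [235, 192], [244, 184], [242, 178], [245, 174]]
(247, 142, 16, 36) [[254, 142], [247, 149], [247, 163], [251, 167], [256, 168], [257, 163], [261, 162], [259, 168], [261, 173], [257, 174], [259, 177], [262, 174], [262, 163], [260, 154], [255, 151], [256, 143]]
(271, 138, 29, 19) [[271, 155], [275, 151], [280, 152], [283, 150], [289, 156], [299, 148], [293, 149], [284, 145], [284, 143], [276, 143], [273, 140], [274, 138], [272, 141], [274, 151]]
(235, 118, 16, 8) [[235, 119], [235, 122], [245, 120], [244, 125], [250, 121], [248, 118]]
(278, 100, 22, 10) [[278, 101], [278, 107], [283, 109], [290, 105], [299, 106], [299, 101]]
(235, 100, 14, 15) [[235, 100], [235, 112], [237, 111], [241, 114], [243, 112], [248, 113], [243, 108], [243, 102]]
(-0.004, 0.03, 0.1) [250.2 149. ]
(0.004, 0.03, 0.1) [247.4 148.7]
(-0.004, -0.03, 0.1) [261.1 140.8]
(-0.004, 0.03, 0.045) [252.4 168.8]
(-0.004, 0.0385, 0.0) [252.7 185.7]
(0.004, 0.0385, 0) [250.  185.3]
0 [-0.003, 0.004, -0.017, -0.328, -0.441, 0.002] dur 2.2
1 [-0.003, 0.004, -0.017, -0.324, -0.444, 0.0] dur 2.2
```

{"op": "drive_tool", "data": {
  "rows": [0,0,-0.005,-0.11,-0.15,0,0,0,0,-0.01,-0.22,-0.3,0,0,0,0,-0.017,-0.328,-0.441,0,0,0,0,-0.017,-0.328,-0.441,0,0]
}}

```text
clock: 21.02
tool_pos: [0.5613, 0.1146, 0.1415]
tool_rot: [-0.003, 0.997, -0.072, -0.001]
ft_force: [-0.2, -0.5, -1.7]
finger_gap: 0.0105
gripper_force: 59.1
```

{"op": "drive_tool", "data": {
  "rows": [0,0,-0.005,-0.11,-0.15,0,0,0,0,-0.01,-0.22,-0.3,0,0,0,0,-0.017,-0.328,-0.441,0,0,0,0,-0.017,-0.328,-0.441,0,0,0,0,-0.017,-0.328,-0.441,0,0]
}}

```text
clock: 21.65
tool_pos: [0.4994, 0.2306, 0.1418]
tool_rot: [-0.001, 0.997, -0.071, -0.001]
ft_force: [0.5, 0.2, -1.9]
finger_gap: 0.0112
gripper_force: 59.1
```

```bash
cat >> h.py <<'E'
def pl():
    p,r=tool();M=r.as_matrix();s=read_state();B=p+M[:,0]*.029;B[2]=p[2]-.0339
    print("t",s["clock"],"plate dock",dk(B),"yaw",np.degrees(np.arctan2(M[1,0],M[0,0])).round(2),"z",M[:,2].round(3),"F",np.round(s["ft_force"],1),"gap",round(s["finger_gap"],4),"J",np.round(s["joints"],2)); return B,M
def goto(x,y,z):
    p,r=tool();B,M=pl();T=dock(x,y,z);yaw=np.degrees(np.arctan2(-.1405,.99));r1=rot(yaw,0)
    T=T-r1.as_matrix()[:,0]*.029+[0,0,.0339];rows(T,yaw,0)
E
python3 - <<'E'
from h import *
goto(.0185,0,.085)
t=save("top","pics/t15.png");s=save("side","pics/s15.png")
hs=cv2.cvtColor(t,cv2.COLOR_RGB2HSV);m=cv2.inRange(hs,(18,110,80),(35,255,255))
for n,mm,roi in(("top",m,(215,130,300,215)),("side",cv2.inRange(cv2.cvtColor(s,cv2.COLOR_RGB2HSV),(18,110,80),(35,255,255)),(215,170,320,290))):
    k=np.zeros_like(mm);x0,y0,x1,y1=roi;k[y0:y1,x0:x1]=mm[y0:y1,x0:x1]
    for c in cv2.findContours(k,0,2)[0]:
        if cv2.contourArea(c)>15: print(n,cv2.boundingRect(c),cv2.approxPolyDP(c,1.5,True)[:,0].tolist())
B,M=pl();X=M[:,0];Y=-M[:,1]
for a,b,z in((-.004,.03,.1),(.004,.03,.1),(-.004,-.03,.1),(.004,-.03,.1),(-.004,.03,.045),(.004,.03,.045),(-.004,.0385,.0),(.004,.0385,0)): print((a,b,z),proj("side",B+X*a+Y*b+[0,0,z]).round(1),proj("top",B+X*a+Y*b+[0,0,z]).round(1))
for P in((.028,.032,.07),(.028,.048,.07),(.092,.048,.07),(.028,-.032,.07),(.028,-.048,.07)): print(P,proj("side",dock(*P)).round(1),proj("top",dock(*P)).round(1))
E
```

```text
t 21.65 plate dock [-0.0096 -0.0018  0.1079] yaw -8.13 z [-0.001  0.003 -1.   ] F [ 0.5  0.2 -1.9] gap 0.0112 J [-0.06  0.51 -0.68  1.82  0.38  0.95 -2.62]
0 [-0.005, 0.004, -0.002, 0.113, -0.007, 0.091] dur 0.6
side (230, 249, 29, 8) [[230, 250], [239, 254], [258, 255], [258, 252], [244, 249]]
side (244, 200, 9, 10) [[244, 201], [246, 209], [252, 208], [251, 201]]
side (267, 190, 17, 39) [[274, 190], [267, 197], [267, 211], [275, 228], [278, 213], [283, 207], [282, 203], [276, 199], [276, 191]]
side (215, 170, 31, 49) [[241, 170], [233, 179], [238, 180], [241, 184], [238, 186], [228, 185], [215, 201], [215, 218], [220, 216], [217, 214], [219, 209], [226, 203], [230, 195], [244, 184], [242, 178], [245, 175]]
t 21.75 plate dock [-0.0092 -0.0023  0.108 ] yaw -8.22 z [-0.001  0.003 -1.   ] F [ 0.9 -0.  -1.3] gap 0.0116 J [-0.06  0.51 -0.68  1.82  0.38  0.95 -2.62]
(-0.004, 0.03, 0.1) [270.8 198.5] [226.  174.2]
(0.004, 0.03, 0.1) [267.  197.9] [226.7 170.7]
(-0.004, -0.03, 0.1) [283.1 184.9] [253.7 178.3]
(0.004, -0.03, 0.1) [279.5 184.5] [254.4 174.7]
(-0.004, 0.03, 0.045) [273.  222.4] [230.5 180.7]
(0.004, 0.03, 0.045) [269.4 221.7] [231.2 177.3]
(-0.004, 0.0385, 0.0) [273.1 243. ] [230.3 185. ]
(0.004, 0.0385, 0) [269.5 242.3] [231.  181.7]
(0.028, 0.032, 0.07) [257.8 253.2] [237.8 172.8]
(0.028, 0.048, 0.07) [254.4 257.6] [231.4 171.9]
(0.092, 0.048, 0.07) [227.8 252.1] [236.2 147.2]
(0.028, -0.032, 0.07) [270.4 236.8] [263.6 176.5]
(0.028, -0.048, 0.07) [273.3 233. ] [270.1 177.5]
```

{"op": "drive_tool", "data": {
  "rows": [0,0,0,0.05,-0.005,0.03,0,0,0,0,0.109,-0.008,0.06,0,0,0,0,0.109,-0.008,0.091,0,0,0,0,0.109,-0.008,0.091,0]
}}

```text
clock: 22.25
tool_pos: [0.5258, 0.2296, 0.1186]
tool_rot: [-0.002, 0.998, -0.071, -0.001]
ft_force: [-0.1, 0.8, -1.5]
finger_gap: 0.011
gripper_force: 59.1
```

```bash
python3 - <<'E'
from h import *
goto(.0175,0,.074);look("16")
t=cv2.imread("pics/s16.png");m=cv2.inRange(cv2.cvtColor(t,cv2.COLOR_BGR2HSV),(18,100,60),(35,255,255))
k=np.zeros_like(m);k[185:290,215:320]=m[185:290,215:320]
for c in cv2.findContours(k,0,2)[0]:
    if cv2.contourArea(c)>15: print(cv2.boundingRect(c),cv2.approxPolyDP(c,1.2,True)[:,0].tolist())
E
```

```text
t 22.25 plate dock [0.0166 0.0009 0.0847] yaw -8.1 z [-0.003  0.003 -1.   ] F [-0.1  0.8 -1.5] gap 0.011 J [-0.07  0.56 -0.65  1.79  0.41  0.93 -2.61]
0 [-0.006, 0.006, -0.001, 0.004, 0.004, 0.043] dur 0.2
expect valve upright [248. 204.] [247. 151.]
side (244, 200, 9, 10) 63.0
side (256, 199, 16, 31) 263.0
side (225, 170, 20, 33) 307.5
211 291 297 | 217 239 294 | 223 240 255 | 229 241 256 | 235 242 255 | 247 244 256 | 253 261 264 | 
(230, 248, 30, 10) [[230, 250], [230, 252], [254, 257], [259, 254], [258, 252], [234, 248]]
(244, 200, 9, 10) [[244, 201], [244, 208], [250, 209], [252, 207], [252, 201]]
(256, 199, 16, 31) [[263, 199], [256, 205], [257, 228], [262, 229], [271, 217], [271, 212], [265, 208], [265, 201]]
(215, 185, 33, 47) [[247, 185], [228, 185], [215, 201], [215, 231], [219, 224], [218, 223], [227, 214], [227, 212], [225, 213], [223, 211], [240, 196]]
```

{"op": "drive_tool", "data": {
  "rows": [0,0,0,0.003,0.003,0.02,0,0,0,0,0.003,0.003,0.04,0,0,0,0,0.003,0.003,0.06,0,0,0,0,0.003,0.003,0.08,0,0,0,0,0.003,0.003,0.08,0]
}}

```text
clock: 22.98
tool_pos: [0.5267, 0.229, 0.0993]
tool_rot: [-0.002, 0.998, -0.071, -0.001]
ft_force: [0.2, 0.7, -2.5]
finger_gap: 0.0112
gripper_force: 59.1
```

```bash
python3 - <<'E'
from h import *
pl()
E
```

```text
t 22.975 plate dock [0.0177 0.0005 0.0654] yaw -8.09 z [-0.001  0.004 -1.   ] F [ 0.2  0.7 -2.5] gap 0.0112 J [-0.08  0.59 -0.64  1.81  0.43  0.89 -2.63]
```

{"op": "drive_tool", "data": {
  "rows": [0,0,0,0,0,0.02,0,0,0,0,0,0,0.04,0,0,0,0,0,0,0.06,0,0,0,0,0,0,0.08,0,0,0,0,0,0,0.08,0]
}}

```text
clock: 23.6
tool_pos: [0.5267, 0.2291, 0.0793]
tool_rot: [-0.002, 0.998, -0.071, -0.001]
ft_force: [-0.8, -0.7, -2.1]
finger_gap: 0.0111
gripper_force: 59.1
```

```bash
python3 - <<'E'
from h import *
pl()
E
```

```text
t 23.6 plate dock [0.0176 0.0006 0.0454] yaw -8.09 z [-0.001  0.004 -1.   ] F [-0.8 -0.7 -2.1] gap 0.0111 J [-0.09  0.61 -0.62  1.83  0.46  0.85 -2.65]
```

{"op": "drive_tool", "data": {
  "rows": [0,0,0,0.004,0,0.02,0,0,0,0,0.008,0,0.04,0,0,0,0,0.008,0,0.06,0,0,0,0,0.008,0,0.08,0,0,0,0,0.008,0,0.08,0]
}}

```text
clock: 24.22
tool_pos: [0.5283, 0.2298, 0.0598]
tool_rot: [-0.002, 0.998, -0.07, -0.001]
ft_force: [-3.4, 1.5, 2.2]
finger_gap: 0.0111
gripper_force: 59.7
```

```bash
python3 - <<'E'
from h import *
pl()
E
```

```text
t 24.225 plate dock [0.0191 0.0015 0.0259] yaw -8.04 z [-0.001  0.005 -1.   ] F [-3.4  1.5  2.2] gap 0.0111 J [-0.1   0.63 -0.61  1.85  0.48  0.81 -2.67]
```

{"op": "drive_tool", "data": {
  "rows": [0,0,0,-0.003,0.003,0.02,0,0,0,0,-0.003,0.003,0.04,0,0,0,0,-0.003,0.003,0.056,0,0,0,0,-0.003,0.003,0.068,0,0,0,0,-0.003,0.003,0.074,0,0,0,0,-0.003,0.003,0.078,0,0,0,0,-0.003,0.003,0.078,0]
}}

```text
clock: 25.1
tool_pos: [0.5281, 0.2291, 0.041]
tool_rot: [-0.002, 0.998, -0.07, -0.0]
ft_force: [-3.4, -0.0, 10.0]
finger_gap: 0.0115
gripper_force: 61.0
```

```bash
python3 - <<'E'
from h import *
pl()
E
```

```text
t 25.1 plate dock [0.019  0.0008 0.0071] yaw -8.07 z [ 0.     0.005 -1.   ] F [-3.4 -0.  10. ] gap 0.0115 J [-0.11  0.66 -0.59  1.86  0.5   0.77 -2.69]
```

{"op": "drive_tool", "data": {
  "rows": [0,0,0,0,0,0.008,0,0,0,0,0,0,0.014,0,0,0,0,0,0,0.014,0]
}}

```text
clock: 25.48
tool_pos: [0.5276, 0.2289, 0.0402]
tool_rot: [-0.002, 0.998, -0.07, 0.001]
ft_force: [-16.0, -6.7, 45.4]
finger_gap: 0.0108
gripper_force: 66.6
```

```bash
python3 - <<'E'
from h import *
pl()
E
```

```text
t 25.475 plate dock [0.0185 0.0006 0.0063] yaw -8.04 z [ 0.002  0.003 -1.   ] F [-16.   -6.7  45.4] gap 0.0108 J [-0.11  0.66 -0.59  1.87  0.51  0.77 -2.69]
```

The force jumped to 45 N with almost no travel, so the plate has bottomed. I'll ease off, release and retreat straight up.

{"op": "drive_tool", "data": {
  "rows": [0,0,0,0,0,-0.01,0,0,0,0,0,0,-0.01,0.4,0,0,0,0,0,-0.01,0.6,0,0,0,0,0,-0.01,0.6,0,0,0,0,0,-0.01,0.6,0,0,0,0,0,-0.01,0.6]
}}

```text
clock: 26.22
tool_pos: [0.5281, 0.2285, 0.0391]
tool_rot: [-0.002, 0.998, -0.071, -0.0]
ft_force: [-0.6, 0.5, 0.3]
finger_gap: 0.051
gripper_force: 0.0
```

{"op": "drive_tool", "data": {
  "rows": [0,0,0,-0.04,0,-0.12,0.6,0,0,0,-0.08,0,-0.3,0.6,0,0,0,-0.12,0,-0.5,0.6,0,0,0,-0.3,0,-0.6,0.6,0,0,0,-0.5,0.3,-0.6,0.6,0,0,0,-0.5,0.6,-0.6,0.6,0,0,0,-0.5,0.6,-0.6,0.6]
}}

```text
clock: 27.1
tool_pos: [0.3819, 0.0944, 0.1888]
tool_rot: [-0.001, 0.997, -0.071, -0.0]
ft_force: [0.5, -0.1, -0.5]
finger_gap: 0.0514
gripper_force: 0.0
```

```bash
python3 - <<'E'
from h import *
print(read_state()["clock"],tool()[0]);look("17")
for n,lo in(("side",(215,190,320,290)),("top",(205,120,300,215))):
    t=cv2.imread(f"pics/{n[0]}17.png");m=cv2.inRange(cv2.cvtColor(t,cv2.COLOR_BGR2HSV),(18,100,60),(35,255,255))
    k=np.zeros_like(m);x0,y0,x1,y1=lo;k[y0:y1,x0:x1]=m[y0:y1,x0:x1]
    for c in cv2.findContours(k,0,2)[0]:
        if cv2.contourArea(c)>15: print(n,cv2.boundingRect(c),cv2.approxPolyDP(c,1.2,True)[:,0].tolist())
for a,b,z in((-.004,.03,.108),(.004,.03,.108),(-.004,-.03,.108),(.004,-.03,.108)):
    P=dock(.020+a,b,z);print((a,b,z),proj("side",P).round(1),proj("top",P).round(1))
E
```

```text
27.1 [0.3818906  0.09437828 0.18880527]
expect valve upright [248. 204.] [247. 151.]
side (258, 225, 15, 15) 66.0
side (244, 200, 9, 10) 63.0
side (225, 170, 21, 36) 358.5
top (233, 154, 29, 24) 166.0
top (265, 152, 10, 26) 122.0
top (243, 146, 9, 10) 50.5
211 291 297 | 217 239 294 | 223 240 260 | 229 241 273 | 235 242 257 | 247 244 257 | 
side (230, 225, 47, 41) [[272, 225], [269, 225], [259, 235], [258, 252], [234, 248], [231, 249], [230, 252], [254, 257], [258, 255], [262, 257], [265, 254], [270, 254], [274, 256], [270, 262], [272, 265], [276, 260], [274, 254], [274, 241], [267, 238], [267, 233], [272, 230]]
side (244, 200, 9, 10) [[244, 201], [245, 209], [250, 209], [252, 207], [252, 201]]
side (215, 190, 30, 42) [[244, 190], [232, 190], [230, 192], [228, 191], [229, 190], [225, 190], [215, 201], [215, 231]]
top (233, 154, 29, 27) [[236, 154], [233, 172], [241, 178], [247, 174], [250, 175], [252, 179], [261, 180], [260, 172], [250, 172], [239, 169], [240, 161]]
top (265, 152, 10, 26) [[273, 152], [269, 152], [265, 171], [265, 176], [267, 177], [270, 176], [272, 160], [274, 157]]
top (243, 146, 9, 10) [[245, 146], [243, 152], [248, 155], [251, 150], [249, 147]]
(-0.004, 0.03, 0.108) [261.6 239. ] [235.2 173.5]
(0.004, 0.03, 0.108) [258.1 238.4] [235.8 170.3]
(-0.004, -0.03, 0.108) [273.5 224. ] [260.2 177.1]
(0.004, -0.03, 0.108) [270.2 223.5] [260.8 173.9]
```

```bash
python3 -c "
from station import *
print(job_done())"
```

```text
the job is handed in; nothing more can be done
None
```

The job is handed in at about 27 s of the 72 s: the cylinder stands upright against the stop, and the keeper plate is pressed home with its fin outwards. Both were checked against the final pictures and forces, but the hand-in call returned no verdict.

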